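Close the well-plate press and trip its start slide

TASK

Take the top plate from its sloping rest by the bar handle and lower it, level and gently, over the two guide pins of the press until it lies flat on the well block; do not let it drop. Let go of it, then push the press's spring-loaded slide all the way to its stop, pause there a moment, and let it spring back home. Leave the plate closed and the bottle, jar and tip box alone.

Things in the scene. Friction and masses are not known exactly. Their poses are not given: they have to be found in the camera images.
- handle (a point): Centre of the top plate's black bar handle, where it is gripped. The bar is 90 mm long (plate's x), 16 mm wide (y), 18 mm high, on two posts at x = +36 and -36 mm; its centre is 31 mm above the plate's top face. Axes are the plate's, z out of its top face. At the start the plate slopes 32 degrees on the rest: top face up and to the robot's side, x up the slope.
- under (a point): Centre of the underside of the same loose top plate, 49 mm below the handle's centre along the plate's z; same axes. The plate is white plastic, 100 (its x) x 200 (its y) x 18 mm, 0.4 to 0.75 kg, with a through hole of 14 mm at y = +84 and at y = -84 mm (x = 0).
- rest: Fixed grey rest for the plate: foot 130 x 190 mm, sloping board 112 mm long, inclined 32 degrees, its middle 58 mm above the bench. A lip 10 mm high along its lower edge stops the plate (half its thickness); the plate lifts off at right angles to the board. Origin: centre of the foot on the bench; x level towards the high end, z up.
- seat (a point): Centre of the top face of the press's grey well block (88 x 128 mm), on which the plate's underside must lie, 52 mm above the bench. Axes of the press: z up, y along the line of its two pins, x away from its slide. The press is fixed: a white slab 20 mm thick, 240 mm along y, x from -138 to +72 mm. The plate may go on either way round.
- pin_l (a point): Tip of the upright steel guide pin at y = +84 mm of the press: 12 mm diameter, tapering over its last 10 mm to a 4 mm tip, 100 mm above the bench (48 mm above the seat, 30 mm above the top face of the closed plate). Axes as seat.
- pin_r (a point): Tip of the other guide pin, the same, at y = -84 mm of the press.
- slide_grip (a point): Point in the black upright grip of the spring-return slide, at x = -107 mm of the press, at home y = -25 mm. The grip is 24 mm (press x) x 16 mm (press y), from 27 to 67 mm above the bench; this point is on its axis 51 mm above the bench and moves with it. Axes as seat.
- slide (a joint): Travel of that slide: 0 at home, 0.05 m at its stop; it grows along the press's +y. A spring drives it home: 2.4 N at home, 6.4 N at the stop.
- amber: Loose bystander: amber bottle with white cap, 72 mm diameter, 135 mm tall; origin at the centre of its foot, z up.
- clearjar: Loose bystander: jar with blue cap, 68 mm diameter, 100 mm tall; origin at the centre of its foot, z up.
- tipbox: Loose bystander: closed grey tip box with a clear lid, 60 x 100 x 50 mm; origin at the centre of its underside, z up.
Not all that is in view belongs to the job. What is meant by the part that bears handle is not green, and is the smaller of those in its own colour.

How it is judged:
By the outcome, as a careful person would: the job done as asked, in the order asked, and still so for the second after the job is handed in, with the robot touching nothing.
It also fails if it takes over 58 s, if anything falls off the work surface, if the arm or the gripper's body presses on something with over 40 N, if the wrist force passes 120 N, or if a joint passes its speed limit or range.

ROBOT

A 6-joint arm with a two-finger parallel gripper is mounted at the origin on the work surface. World frame = base frame: x ahead of the robot, y to its left, z up, the work surface at z = 0. Lengths are in mm, angles in rad, forces in N, time in s.
With the tool pointing down it reaches from about 325 to 750 mm from the base axis. Payload 7.6 kg.
Tool frame: the origin (TCP) lies on the centre line of the jaws, within the pads' length; the fingertips stand 22 mm ahead of it and the grasp point (between the pads) lies 3 mm ahead of it; y points along the fingers, x is the direction in which the jaws open and shut, and the axes are right-handed (so a half turn about y gives the same grasp; the last joint's range is limited). The gripper opens to 85 mm and grips with 20 to 120 N. Pads are 22 mm wide; open, the fingers measure 114 mm over their backs; the gripper's body (76 mm by 85 mm) begins 54 mm behind the grasp point. The pads swing forward as they close: fully open they stand 13 mm farther back than shut.
Start: joints at [1.106, 0.052, 1.401, -0, 1.689, -0.07], TCP at [201.912, 484.639, 253.323] pointing down, gripper open.
Joint ranges: [-2.9, 2.9], [-0.91, 2.17], [0.12, 2.37], [-1.06, 4.2], [0.26, 2.73], [-2.93, 2.93]. Speed limits (rad/s): [2.57, 2.57, 3.01, 3.14, 3.14, 3.14].

INTERFACE

Orientations are given as a unit quaternion [w, x, y, z].
In Python, from rig import * gives the robot as it stands. The module is installed in compiled form; this text tells all that it offers.
- The arm moves only by the tool send_rows, never from a script. Its argument "moves" is a list of rows, each a list of 3 entries, a list of its own where there are three numbers: the shift along the tool's x, y, z in mm, then the turn about the tool's y in degrees, then the opening, from 0 (shut) to 1 (fully open). A call has exactly 8 rows; each row is the pose to reach, as a shift and turn from the pose measured when the call began, along the tool's axes at that moment; what a row does not reach only later rows make up. A row lasts 1/12 s, in which the tool goes at most 41.7 mm and 7.16 degrees, less where a joint would pass 70% of its speed; a pose out of reach is approached as far as the arm can. A call with a gripper value outside its range is refused whole. The fingers move at their own pace and stop on an object; "force" is the grip in N (left out, the last holds). Time passes only in rows, so rows that repeat a pose let the fingers close, or fill a call up. It gives the time, the measured TCP pose, the force and the opening at its end, in the units of the state.
- observe(): the state, without advancing time (a new reading comes with each control period).
- snapshot(name): name is "side" or "top"; returns a dict with "pixels" (420x560x3 uint8, red, green, blue), "K" (3x3 intrinsics, pixels), "D" ([k1, k2, p1, p2, k3] as OpenCV has them; the pictures are not rectified), "camera_from_world" (4x4, takes a point from world to camera coordinates). Camera axes: x right, y up, looking along -z (the intrinsics and any distortion apply to the point x, -y, -z); pixel columns grow to the right and rows downward; lengths in mm; the calibration is good to about 2 mm. A picture is of the moment at which its call begins. There is no depth.
- finish_job(): hands the job in, once; it reports no verdict.
The state is a dict: "time_s": time; "joint_positions": joint angles; "joint_velocities": joint speeds; "effort": joint torques, N m; "position": TCP position; "orientation": TCP orientation; "ft_force": force on the tool from outside, world axes, zero at the start; "moment": the same for the moment, N m; "grip_width": opening from 0.0 (shut) to 1.0 (fully open).
Only numpy, scipy, OpenCV 4.12 (cv2) and the standard library are available. Lean on these libraries where they do the work, as an engineer would, in place of code of your own. Each camera call takes 0.05 s, during which the arm holds its last target.

## Working session

There is one attempt and no reset: what is moved stays moved. The work goes in short steps, Python scripts to look and compute and a tool call to move; the robot and the scene stay as the last step left them, time stands still between calls to the robot, and variables do not carry over. Pictures are saved under pics/ and viewed, and the job is handed in when it is done.

Besides the shell and the picture viewer there is one more tool, called after ">>>" as name([rows], argument=value, ...), one row to a line, values as JSON. send_rows: Moves the arm, as the interface text tells. Its arguments: {"type":"object","properties":{"moves":{"type":"array","items":{"type":"array"}},"force":{"type":"number"}},"required":["moves"]}

```bash
mkdir -p pics; python3 - <<'E'
from rig import *
import cv2, numpy as np
s=observe()
for k,v in s.items(): print(k,v)
for n in("side","top"):
    d=snapshot(n); cv2.imwrite(f"pics/{n}0.png",d["pixels"][:,:,::-1]); print(n,d["K"],d["D"],np.round(d["camera_from_world"],4))
E
ls
```

```text
time_s 0.0
joint_positions [ 1.10574868e+00  5.28145670e-02  1.40171814e+00  1.04889768e-05
  1.68855382e+00 -7.02743602e-02]
joint_velocities [ 0.00138089  0.00083694 -0.00047529 -0.00086278  0.00033845 -0.00049569]
effort [ 1.00677091e-03 -3.81663072e+01 -3.60187769e+01  1.11977915e-04
  6.15425044e-03 -1.77940393e-05]
position [201.76471466 484.40757741 252.48732451]
orientation [-0.58808631  0.5886027   0.391777   -0.39269853]
ft_force [ 0.13616472 -0.40731563 -0.36962494]
moment [ 0.00018329  0.02672818 -0.0753774 ]
grip_width 1.0002852871283754
side [[501.08296231   0.         271.95039802]
 [  0.         501.08296231 207.84382145]
 [  0.           0.           1.        ]] [-0.04262448  0.          0.          0.          0.        ] [[ 9.9000000e-01 -1.4050000e-01 -1.2000000e-02 -5.5837180e+02]
 [ 1.0640000e-01  6.8830000e-01  7.1760000e-01 -1.4113600e+02]
 [-9.2600000e-02 -7.1170000e-01  6.9640000e-01 -1.6049125e+03]
 [ 0.0000000e+00  0.0000000e+00  0.0000000e+00  1.0000000e+00]]
top [[386.80811433   0.         282.83570247]
 [  0.         386.80811433 207.73869408]
 [  0.           0.           1.        ]] [-0.04013506  0.          0.          0.          0.        ] [[-1.5300000e-02 -9.9990000e-01  2.7000000e-03 -2.5739000e+00]
 [ 9.9110000e-01 -1.4800000e-02  1.3210000e-01 -5.7624750e+02]
 [-1.3200000e-01  4.7000000e-03  9.9120000e-01 -1.0780719e+03]
 [ 0.0000000e+00  0.0000000e+00  0.0000000e+00  1.0000000e+00]]
pics
```

View pics/side0.png

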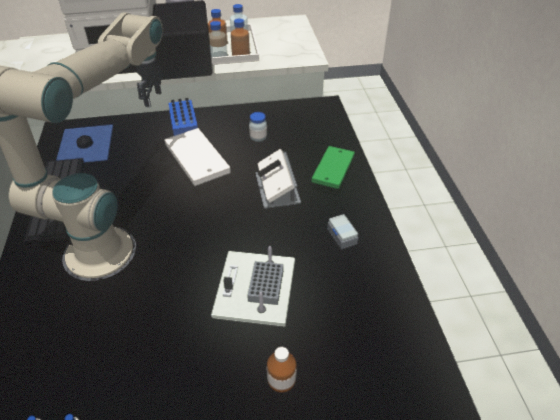

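View pics/top0.png

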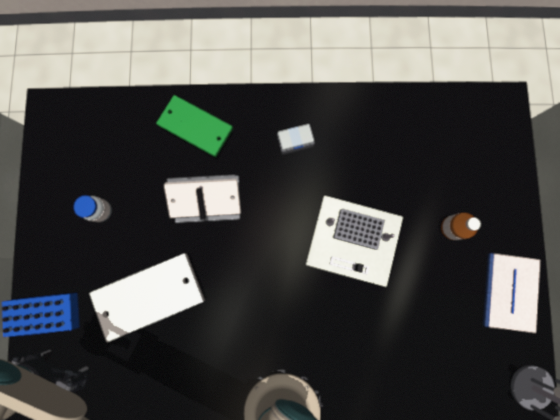

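Side view: the white plate with the black bar lies on the grey rest at about (277,175), and the press is at (256,287). Top view candidates for the plate:
- (203,198): white with a black bar, on the rest
- (147,297): larger white plate, flat, no bar
- (194,125): green plate
- (514,293): white pad with a blue line

The description (not green, the smaller white one, with a handle, on the rest) picks (203,198). I'll check it in close crops.

```bash
cat > h.py <<'E'
import cv2, numpy as np
from scipy.optimize import least_squares
from scipy.spatial.transform import Rotation as R
def proj(d,P):
    P=np.atleast_2d(P).astype(float); T=np.array(d["camera_from_world"]); c=P@T[:3,:3].T+T[:3,3]
    c=c*[1,-1,-1]
    return cv2.projectPoints(c.reshape(-1,1,3),np.zeros(3),np.zeros(3),np.array(d["K"]),np.array(d["D"]))[0].reshape(-1,2)
def ray(d,uv):
    T=np.array(d["camera_from_world"]); n=cv2.undistortPoints(np.array([[uv]],float),np.array(d["K"]),np.array(d["D"])).ravel()
    v=T[:3,:3].T@np.array([n[0],-n[1],-1]); o=-T[:3,:3].T@T[:3,3]; return o,v/np.linalg.norm(v)
def onz(d,uv,z):
    o,v=ray(d,uv); return o+v*(z-o[2])/v[2]
def tri(ds,uvs):
    A=np.zeros((3,3));b=np.zeros(3)
    for d,uv in zip(ds,uvs):
        o,v=ray(d,uv);M=np.eye(3)-np.outer(v,v);A+=M;b+=M@o
    p=np.linalg.solve(A,b); return p,[np.linalg.norm((np.eye(3)-np.outer(ray(d,u)[1],ray(d,u)[1]))@(p-ray(d,u)[0])) for d,u in zip(ds,uvs)]
def crop(img,x0,y0,w,h,s,fn):
    c=cv2.resize(img[y0:y0+h,x0:x0+w],None,fx=s,fy=s,interpolation=cv2.INTER_CUBIC)
    for i in range(0,w,10): 
        cv2.line(c,(i*s,0),(i*s,6),(0,0,255),1)
        if i%20==0: cv2.putText(c,str(x0+i),(i*s,16),0,.35,(0,0,255),1)
    for i in range(0,h,10): 
        cv2.line(c,(0,i*s),(6,i*s),(0,0,255),1)
        if i%20==0: cv2.putText(c,str(y0+i),(8,i*s+4),0,.35,(0,0,255),1)
    cv2.imwrite(fn,c)
E
python3 - <<'E'
from h import *
t=cv2.imread("pics/top0.png");s=cv2.imread("pics/side0.png")
crop(t,150,160,100,75,8,"pics/t_plate.png");crop(t,300,185,110,110,5,"pics/t_press.png")
crop(s,235,140,80,75,8,"pics/s_plate.png");crop(s,205,240,100,90,6,"pics/s_press.png")
E
```

```text
(no output)
```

View pics/t_plate.png

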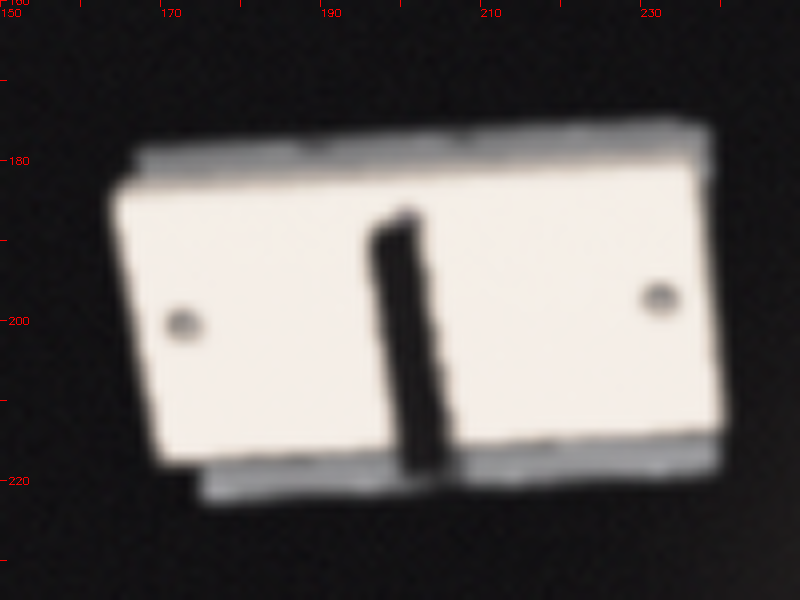

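View pics/s_plate.png

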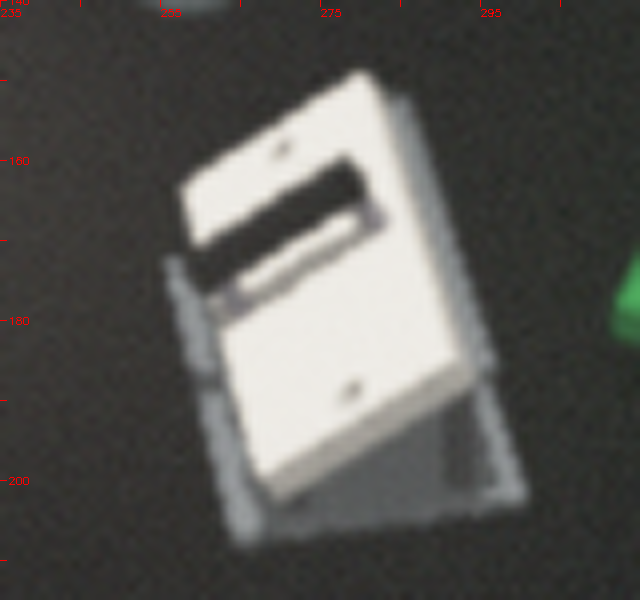

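View pics/t_press.png

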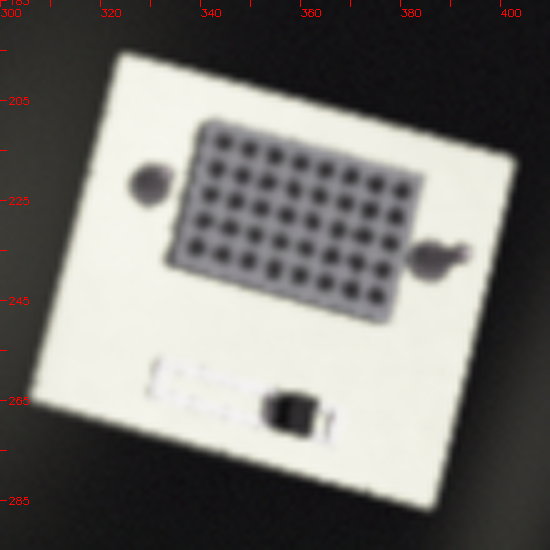

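View pics/s_press.png

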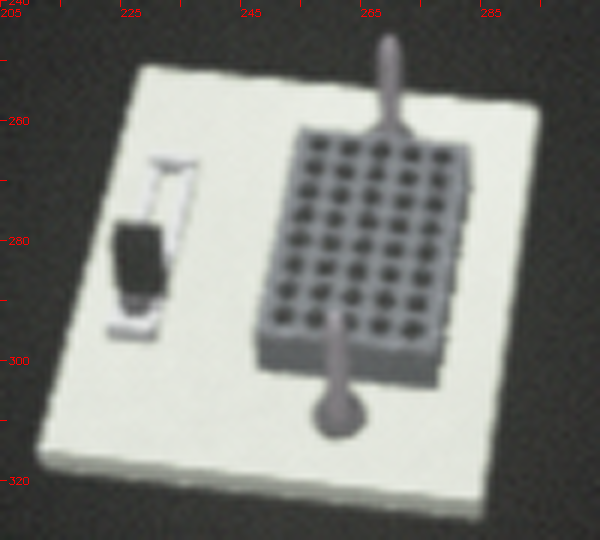

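The crop confirms it: the white plate at (203,198) has a bar handle and two holes. In the press crops the block, pins and slide grip are clear, with the grip at top (356,267) and side (228,283). Next I'll fit the models.

```bash
cat > fit.py <<'E'
from rig import *
from h import *
T=snapshot("top");S=snapshot("side")
def px(l,x0,y0,s): return (np.array(l,float)+.5)/s-.5+[x0,y0]
c=lambda a,b,z:[[-a,b,z],[a,b,z],[a,-b,z],[-a,-b,z]]
slab=np.array([[-138,120,20],[72,120,20],[72,-120,20],[-138,-120,20]],float); blk=np.array([[-44,64,52],[44,64,52],[44,-64,52],[-44,-64,52]],float)
Pp=np.vstack([slab,blk])
tp=px([(32,402),(120,52),(516,157),(434,511),(166,266),(205,118),(425,174),(388,324)],300,185,5)
sp=px([(142,66),(540,106),(484,502),(40,450),(300,128),(470,145),(443,352),(257,335)],205,240,6)
pins=np.array([[0,84,100],[0,-84,100]],float); spin=px([(389,36),(335,312)],205,240,6)
def W(q,P,z0=0): return P@R.from_euler('z',q[2]).as_matrix().T+[q[0],q[1],z0]
def f(q,cams=(1,1)):
    r=[]
    if cams[0]: r.append((proj(T,W(q,Pp))-tp).ravel())
    if cams[1]: r.append((proj(S,W(q,Pp))-sp).ravel()); r.append((proj(S,W(q,pins))-spin).ravel())
    return np.concatenate(r)
for cm in((1,1),(1,0),(0,1)):
    q=least_squares(f,[550,-150,-.25],args=(cm,)); print("press",cm,q.x.round(4),np.degrees(q.x[2]),"rms",np.sqrt((q.fun**2).mean()))
    if cm==(1,1): press=q.x; print(q.fun.reshape(-1,2).round(1).tolist())
F=np.vstack([np.array([[-50,100,-31],[50,100,-31],[50,-100,-31],[-50,-100,-31],[0,84,-31],[0,-84,-31]],float)])
tf=px([(160,465),(112,190),(700,160),(725,430),(183,324),(660,298)],150,160,8)
sf=px([(182,185),(360,72),(465,360),(265,490),(283,149),(350,390)],235,140,8)
def G(q,P): return P@(R.from_euler('z',q[3])*R.from_euler('y',-q[4] if len(q)>4 else -np.radians(32))).as_matrix().T+q[:3]
def g(q,cams=(1,1)):
    r=[]
    if cams[0]: r.append((proj(T,G(q,F))-tf).ravel())
    if cams[1]: r.append((proj(S,G(q,F))-sf).ravel())
    return np.concatenate(r)
for cm in((1,1),(1,0),(0,1)):
    q=least_squares(g,[600,250,120,0.1],args=(cm,)); print("plate",cm,q.x.round(4),np.degrees(q.x[3]),"rms",np.sqrt((q.fun**2).mean()))
    if cm==(1,1): print(q.fun.reshape(-1,2).round(1).tolist()); plate=q.x
q=least_squares(g,[*plate,.5]); print("free tilt",q.x.round(4),np.degrees(q.x[4]))
bar=np.array([[x,0,9] for x in(-45,45)],float)
print("bar ends top-cam",proj(T,G(plate,bar)).round(1),"side",proj(S,G(plate,bar)).round(1))
E
python3 fit.py
```

```text
press (1, 1) [ 5.129090e+02 -2.274944e+02 -2.768000e-01] -15.861440921593507 rms 0.5004349233939606
[[-0.4, -0.6], [-0.1, -0.1], [-0.3, -0.2], [-0.0, -0.8], [1.0, -0.6], [0.6, -0.8], [0.1, -0.5], [0.5, -0.5], [-0.6, -0.2], [-0.5, -0.4], [-0.2, -0.5], [-0.4, -0.1], [-0.7, -0.5], [0.1, -0.5], [-0.9, 0.1], [-0.8, -0.4], [-0.3, 0.6], [0.1, 0.6]]
press (1, 0) [ 5.115087e+02 -2.268973e+02 -2.758000e-01] -15.80107738933512 rms 0.36759177788465625
press (0, 1) [ 5.140339e+02 -2.281547e+02 -2.785000e-01] -15.956281637943816 rms 0.37045137068530926
plate (1, 1) [5.850246e+02 2.132746e+02 9.846480e+01 4.630000e-02] 2.6527690536618134 rms 0.6029142731646756
[[0.6, -1.1], [0.4, 0.7], [-0.8, -0.0], [-0.4, -1.0], [0.3, 0.2], [0.3, -0.2], [0.0, 0.3], [0.3, 0.1], [-1.0, -0.2], [-0.6, -1.4], [-0.6, 0.4], [0.0, 0.5]]
plate (1, 0) [5.816988e+02 2.102501e+02 1.147493e+02 4.000000e-02] 2.292166218192784 rms 0.3745652226492297
plate (0, 1) [5.828264e+02 1.895284e+02 1.183534e+02 5.290000e-02] 3.029862720446603 rms 0.47233753550776536
free tilt [5.85497e+02 2.13309e+02 9.87055e+01 4.70000e-02 5.41200e-01] 31.00917611666191
bar ends top-cam [[202.5 219. ]
 [197.9 188.8]] side [[257.  173.2]
 [278.4 159.7]]
```

```bash
cat > go.py <<'E'
import sys
from rig import *
from h import *
# usage: go.py x y z yaw_deg(direction of tool x in world, mod 180)
s=observe(); p=np.array(s["position"]); q=np.array(s["orientation"]); M=R.from_quat(q[[1,2,3,0]]).as_matrix()
print("t",round(s["time_s"],2),"pos",p.round(1),"yaw",round(np.degrees(np.arctan2(M[1,0],M[0,0])),2),"down-err",np.degrees(np.arccos(-M[2,1])).round(2),"j",np.round(s["joint_positions"],3),"F",np.round(s["ft_force"],1),"Mo",np.round(s["moment"],2),"w",round(s["grip_width"],3))
if len(sys.argv)>1:
    a=list(map(float,sys.argv[1:])); d=np.array(a[:3])-p
    print("shift tool xyz",(M.T@d).round(1))
    if len(a)>3:
        y0=np.degrees(np.arctan2(M[1,0],M[0,0])); dy=(a[3]-y0+90)%180-90
        print("turn about tool y",-dy.round(2),"or",-(dy-180*np.sign(dy)).round(2))
E
python3 - <<'E'
from rig import *
from h import *
q=np.array(observe()["orientation"]);print(R.from_quat(q[[1,2,3,0]]).as_matrix().round(3))
E
python3 go.py 585 213 200 92.65
```

```text
[[ 0.385 -0.    -0.923]
 [ 0.923 -0.001  0.385]
 [-0.001 -1.     0.   ]]
t 0.2 pos [201.8 484.5 252.8] yaw 67.38 down-err 0.05 j [ 1.106  0.053  1.401  0.     1.689 -0.07 ] F [-1.1  0.4 -0.6] Mo [ 0.02 -0.01 -0.01] w 0.996
shift tool xyz [-103.2   52.8 -458.1]
turn about tool y -25.27 or 154.73
```

>>> send_rows([
  [[-8, 2, -35], -2, 0.5],
  [[-16, 4, -70], -4, 0.5],
  [[-25, 6, -108], -6, 0.5],
  [[-33, 9, -146], -8, 0.5],
  [[-41, 12, -184], -10, 0.5],
  [[-50, 15, -222], -12, 0.5],
  [[-58, 20, -258], -14, 0.5],
  [[-66, 25, -290], -16, 0.5],
], force=30)

```text
time_s: 0.87
position: [445.8, 310.3, 227.6]
orientation: [-0.528, 0.528, 0.47, -0.471]
ft_force: [-0.6, -0.0, 1.2]
grip_width: 0.499
```

```bash
python3 go.py 585 213 180 92.65
```

```text
t 0.87 pos [445.8 310.3 227.6] yaw 83.43 down-err 0.05 j [ 5.400e-01  1.130e-01  1.388e+00 -1.000e-03  1.642e+00 -9.160e-01] F [-0.6 -0.   1.2] Mo [-0.05 -0.04 -0.02] w 0.499
shift tool xyz [ -80.7   47.6 -149.4]
turn about tool y -9.22 or 170.78
```

>>> send_rows([
  [[-12, 6, -22], -1.5, 0.5],
  [[-25, 13, -46], -3, 0.5],
  [[-38, 21, -70], -5, 0.5],
  [[-52, 30, -96], -6.5, 0.5],
  [[-64, 38, -120], -8, 0.5],
  [[-74, 44, -138], -9, 0.5],
  [[-80, 47, -149], -9.2, 0.5],
  [[-80.7, 47.6, -149.4], -9.2, 0.5],
])

```text
time_s: 1.53
position: [585.9, 211.4, 178.6]
orientation: [0.489, -0.489, -0.51, 0.512]
ft_force: [-0.4, -0.3, 1.2]
grip_width: 0.499
```

```bash
python3 go.py 585 213 102 92.65; python3 - <<'E'
from rig import *
from h import *
for n,b in(("top",(150,150,110,85,7)),("side",(225,100,100,110,5))):
    d=snapshot(n); crop(d["pixels"][:,:,::-1].copy(),*b,f"pics/{n}1.png")
E
```

```text
t 1.53 pos [585.9 211.4 178.6] yaw 92.48 down-err 0.15 j [ 2.880e-01  3.610e-01  1.196e+00 -1.000e-03  1.587e+00 -1.327e+00] F [-0.4 -0.3  1.2] Mo [-0.03 -0.01 -0.06] w 0.499
shift tool xyz [ 1.7 76.6  0.7]
turn about tool y -0.17 or 179.83
```

View pics/top1.png

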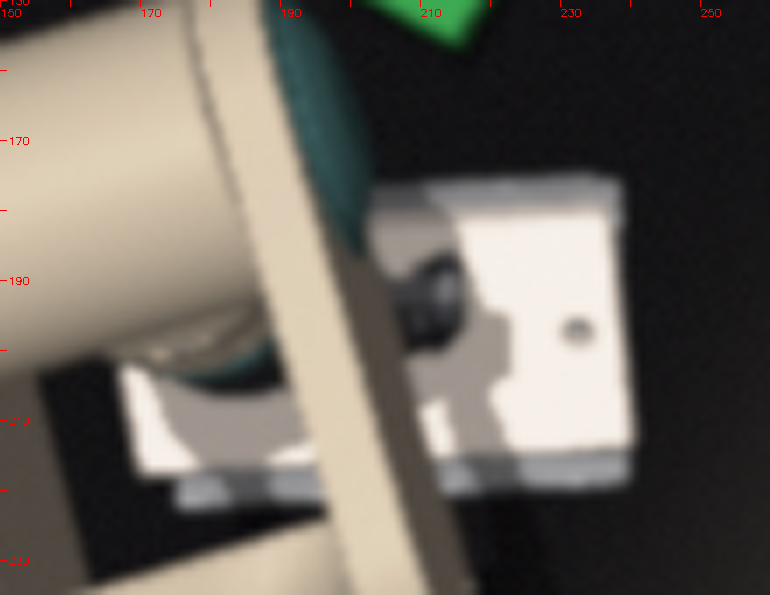

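View pics/side1.png

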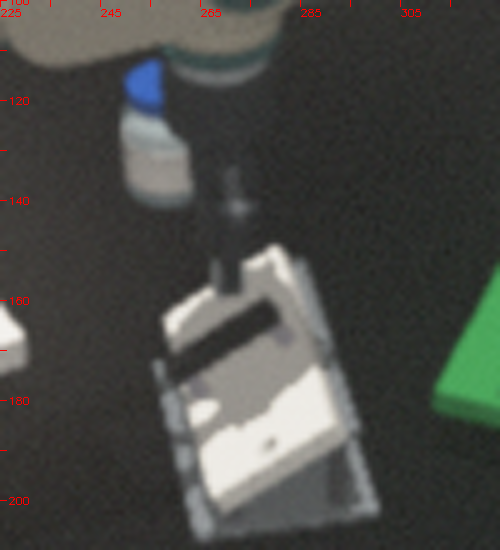

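>>> send_rows([
  [[1, 10, 0], -0.1, 0.5],
  [[1.5, 22, 0.5], -0.2, 0.5],
  [[1.7, 34, 0.5], -0.2, 0.5],
  [[1.7, 46, 0.7], -0.2, 0.5],
  [[1.7, 58, 0.7], -0.2, 0.5],
  [[1.7, 68, 0.7], -0.2, 0.5],
  [[1.7, 75, 0.7], -0.2, 0.5],
  [[1.7, 76.6, 0.7], -0.2, 0.5],
])

```text
time_s: 2.3
position: [583.0, 214.7, 101.2]
orientation: [0.488, -0.487, -0.511, 0.513]
ft_force: [-0.7, -0.4, 1.2]
grip_width: 0.503
```

```bash
python3 go.py 585 213 102 92.65; python3 - <<'E'
from rig import *
from h import *
s=observe()
for n,b in(("side",(235,120,80,85,7)),):
    d=snapshot(n); crop(d["pixels"][:,:,::-1].copy(),*b,f"pics/{n}2.png"); 
    p=np.array(s["position"]); print(proj(d,[p,p-[0,0,22]]))
E
```

```text
t 2.3 pos [583.  214.7 101.2] yaw 92.79 down-err 0.23 j [ 0.294  0.417  1.283 -0.     1.445 -1.326] F [-0.7 -0.4  1.2] Mo [-0.   -0.01 -0.02] w 0.503
shift tool xyz [-1.8 -0.8 -1.9]
turn about tool y 0.14 or -179.86
[[268.33574757 167.21760822]
 [268.44212598 172.07189737]]
```

View pics/side2.png

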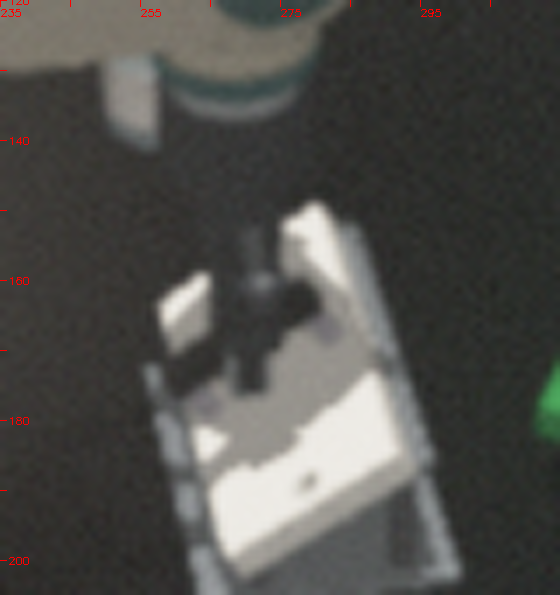

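The near finger is at side pixel (270,172), in front of the middle of the bar, so the jaws straddle it. I'll close now.

>>> send_rows([
  [[0, 0, -2], 0, 0.3],
  [[0, 0, -2], 0, 0.2],
  [[0, 0, -2], 0, 0.1],
  [[0, 0, -2], 0, 0.0],
  [[0, 0, -2], 0, 0.0],
  [[0, 0, -2], 0, 0.0],
  [[0, 0, -2], 0, 0.0],
  [[0, 0, -2], 0, 0.0],
], force=25)

```text
time_s: 3.02
position: [585.8, 214.8, 102.6]
orientation: [0.488, -0.488, -0.511, 0.512]
ft_force: [3.6, -2.0, 3.7]
grip_width: 0.188
```

```bash
python3 go.py; sleep 0; python3 go.py
```

```text
t 3.02 pos [585.8 214.8 102.6] yaw 92.77 down-err 0.08 j [ 2.930e-01  4.210e-01  1.275e+00 -1.000e-03  1.447e+00 -1.327e+00] F [ 3.6 -2.   3.7] Mo [ 0.01 -0.43 -0.25] w 0.188
t 3.02 pos [585.8 214.8 102.6] yaw 92.77 down-err 0.08 j [ 2.930e-01  4.210e-01  1.275e+00 -1.000e-03  1.447e+00 -1.327e+00] F [ 3.6 -2.   3.7] Mo [ 0.01 -0.43 -0.25] w 0.188
```

>>> send_rows([
  [[0, -2, 1], 0, 0.0],
  [[0, -5, 2.5], 0, 0.0],
  [[0, -9, 5], 0, 0.0],
  [[0, -14, 8], 0, 0.0],
  [[0, -20, 10], 0, 0.0],
  [[0, -26, 11], 0, 0.0],
  [[0, -32, 11], 0, 0.0],
  [[0, -35, 11], 0, 0.0],
])

```text
time_s: 3.68
position: [575.0, 214.5, 139.0]
orientation: [0.488, -0.488, -0.512, 0.512]
ft_force: [0.2, 0.1, -4.2]
grip_width: 0.182
```

```bash
cat > see.py <<'E'
import sys
from rig import *
from h import *
n=sys.argv[1]; b=list(map(int,sys.argv[2:7])); d=snapshot(n); crop(d["pixels"][:,:,::-1].copy(),*b,f"pics/{sys.argv[7]}.png")
E
python3 go.py; python3 see.py side 225 100 100 110 5 side3
```

```text
t 3.68 pos [575.  214.5 139. ] yaw 92.79 down-err 0.04 j [ 2.970e-01  3.610e-01  1.277e+00 -1.000e-03  1.504e+00 -1.322e+00] F [ 0.2  0.1 -4.2] Mo [0.06 0.   0.03] w 0.182
```

View pics/side3.png

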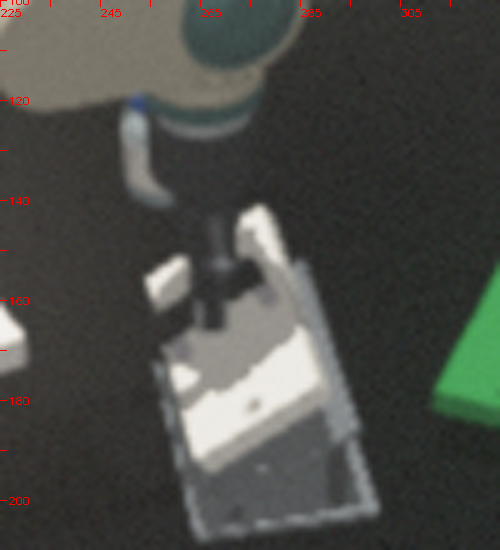

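The plate is clear of the rest (bar seen at side (267,155), load about 5 N) and still tilted in the grip. I'll move it over free bench to level it there gently.

```bash
python3 - <<'E'
from rig import *
from h import *
d=snapshot("top")
for uv in((187,254),(203,300),(306,265),(324,196)): print(uv,onz(d,uv,18).round())
for z in(0,):
  for P in([380,-60,z],[380,140,z],[580,140,z],[580,-60,z]): print(P,proj(d,P).round())
E
python3 go.py 470 60 160 92.65
```

```text
(187, 254) [448. 269.  18.]
(203, 300) [316. 221.  18.]
(306, 265) [411. -76.  18.]
(324, 196) [ 612. -133.   18.]
[380, -60, 0] [[300. 276.]]
[380, 140, 0] [[232. 277.]]
[580, 140, 0] [[232. 209.]]
[580, -60, 0] [[299. 208.]]
t 3.78 pos [575.2 214.4 138.7] yaw 92.78 down-err 0.04 j [ 2.970e-01  3.620e-01  1.277e+00 -1.000e-03  1.503e+00 -1.322e+00] F [-0.6  0.3 -4.4] Mo [-0.01  0.09 -0.01] w 0.182
shift tool xyz [-149.2  -21.2  112.6]
turn about tool y 0.13 or -179.87
```

>>> send_rows([
  [[0, -10, 0], 0, 0.0],
  [[-2, -22, 3], 0, 0.0],
  [[-12, -34, 15], 0, 0.0],
  [[-32, -40, 32], 0, 0.0],
  [[-58, -40, 54], 0, 0.0],
  [[-84, -40, 78], 0, 0.0],
  [[-105, -40, 96], 0, 0.0],
  [[-118, -40, 110], 0, 0.0],
], force=22)

```text
time_s: 4.45
position: [469.8, 89.4, 180.0]
orientation: [-0.487, 0.489, 0.512, -0.512]
ft_force: [1.2, -0.9, -3.8]
grip_width: 0.181
```

>>> send_rows([
  [[-8, 4, 8], 0, 0.0],
  [[-16, 10, 12], 0, 0.0],
  [[-20, 20, 14], 0, 0.0],
  [[-22, 32, 14], 0, 0.0],
  [[-22, 45, 14], 0, 0.0],
  [[-22, 58, 14], 0, 0.0],
  [[-22, 68, 14], 0, 0.0],
  [[-22, 72, 14], 0, 0.0],
])

```text
time_s: 5.12
position: [456.3, 66.8, 105.9]
orientation: [0.488, -0.488, -0.511, 0.512]
ft_force: [0.5, 0.9, -4.8]
grip_width: 0.183
```

```bash
python3 go.py 450 70 90 92.65; python3 see.py side 150 120 130 110 6 side4
```

```text
t 5.12 pos [456.3  66.8 105.9] yaw 92.73 down-err 0.11 j [ 6.600e-02 -2.400e-02  1.778e+00 -1.000e-03  1.389e+00 -1.552e+00] F [ 0.5  0.9 -4.8] Mo [ 0.04  0.08 -0.  ] w 0.183
shift tool xyz [ 3.5 15.9  6.1]
turn about tool y 0.08 or -179.92
```

View pics/side4.png

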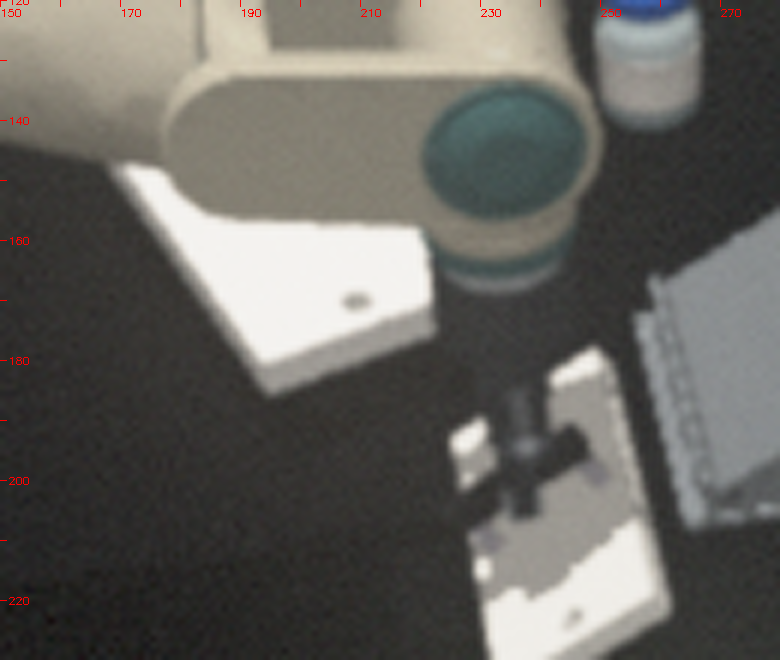

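>>> send_rows([
  [[0, 5, 0], 0, 0.0],
  [[0, 12, 0], 0, 0.0],
  [[0, 20, 0], 0, 0.0],
  [[0, 27, 0], 0, 0.0],
  [[0, 31, 0], 0, 0.0],
  [[0, 33, 0], 0, 0.0],
  [[0, 35, 0], 0, 0.0],
  [[0, 37, 0], 0, 0.0],
])

```text
time_s: 5.83
position: [458.3, 66.9, 71.3]
orientation: [-0.487, 0.489, 0.513, -0.511]
ft_force: [2.1, -0.6, 12.1]
grip_width: 0.185
```

>>> send_rows([
  [[0, 1, 0], 0, 0.0],
  [[0, 2, 0], 0, 0.0],
  [[0, 3, 0], 0, 0.0],
  [[0, 4, 0], 0, 0.0],
  [[0, 5, 0], 0, 0.0],
  [[0, 6, 0], 0, 0.0],
  [[0, 7, 0], 0, 0.0],
  [[0, 8, 0], 0, 0.0],
])

```text
time_s: 6.5
position: [463.5, 67.1, 68.8]
orientation: [-0.483, 0.493, 0.516, -0.507]
ft_force: [6.4, 0.8, 19.4]
grip_width: 0.183
```

```bash
python3 go.py
```

```text
t 6.5 pos [463.5  67.1  68.8] yaw 92.72 down-err 1.08 j [ 6.600e-02  3.100e-02  1.804e+00 -1.000e-03  1.288e+00 -1.552e+00] F [ 6.4  0.8 19.4] Mo [ 0.01 -0.79 -0.  ] w 0.183
```

The lower edge touched the bench but jammed on friction. I'll lift and move to clear bench, then lower while moving +x so the plate pivots about that edge.

>>> send_rows([
  [[0, -4, 0], 0, 0.0],
  [[-1, -10, 2], 0, 0.0],
  [[-5, -15, 7], 0, 0.0],
  [[-12, -18, 15], 0, 0.0],
  [[-20, -18, 22], 0, 0.0],
  [[-27, -18, 28], 0, 0.0],
  [[-31, -17, 32], 0, 0.0],
  [[-32, -15, 33], 0, 0.0],
], force=20)

```text
time_s: 7.17
position: [430.9, 32.7, 82.8]
orientation: [-0.484, 0.493, 0.516, -0.507]
ft_force: [0.7, 0.2, -4.0]
grip_width: 0.176
```

```bash
python3 go.py 435 35 75 92.65; python3 see.py side 150 140 130 110 6 side5
```

```text
t 7.17 pos [430.9  32.7  82.8] yaw 92.65 down-err 1.04 j [-0.01  -0.093  1.894  0.     1.322 -1.627] F [ 0.7  0.2 -4. ] Mo [-0.01  0.07 -0.01] w 0.176
shift tool xyz [ 2.1  7.8 -4. ]
turn about tool y 0.0 or -180.0
```

View pics/side5.png

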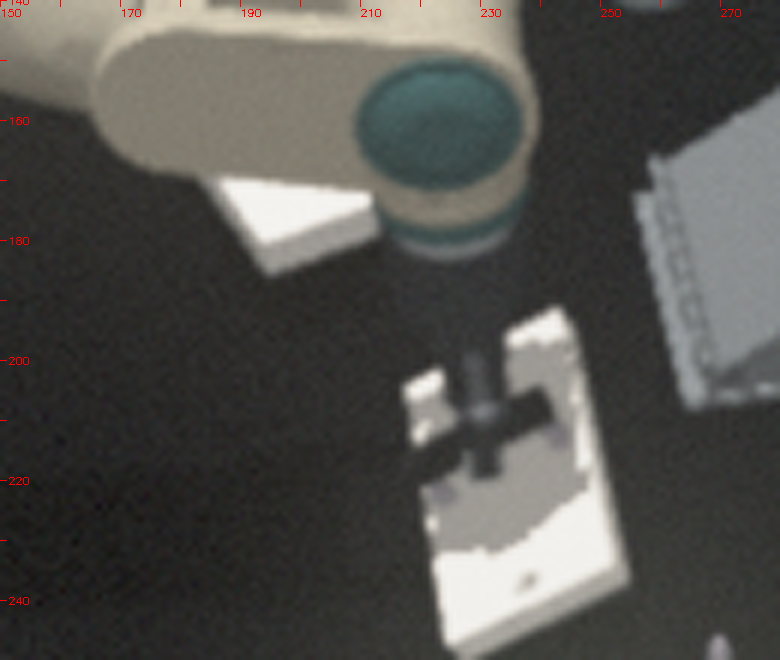

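>>> send_rows([
  [[0, 4, 0], 0, 0.0],
  [[0, 9, 0], 0, 0.0],
  [[0, 13, -2], 0, 0.0],
  [[0, 16, -5], 0, 0.0],
  [[0, 18, -9], 0, 0.0],
  [[0, 20, -13], 0, 0.0],
  [[0, 22, -18], 0, 0.0],
  [[0, 24, -23], 0, 0.0],
])

```text
time_s: 7.88
position: [454.5, 34.1, 58.2]
orientation: [-0.484, 0.492, 0.515, -0.508]
ft_force: [-1.8, 0.2, -0.8]
grip_width: 0.181
```

```bash
python3 go.py; python3 see.py side 150 140 130 110 6 side6
```

```text
t 7.88 pos [454.5  34.1  58.2] yaw 92.67 down-err 0.94 j [-0.006  0.013  1.846 -0.     1.266 -1.623] F [-1.8  0.2 -0.8] Mo [-0.03  0.53  0.06] w 0.181
```

View pics/side6.png

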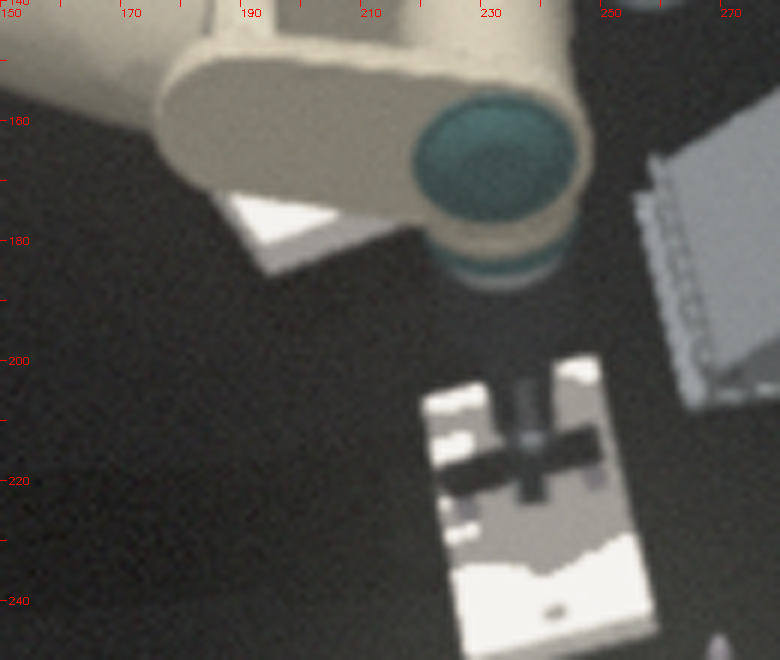

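It works: the bar in side view is now much flatter, about 10° left. I'll continue.

>>> send_rows([
  [[0, 1, -3], 0, 0.0],
  [[0, 2, -6], 0, 0.0],
  [[0, 3, -9], 0, 0.0],
  [[0, 4, -11], 0, 0.0],
  [[0, 5, -13], 0, 0.0],
  [[0, 6, -14], 0, 0.0],
  [[0, 7, -14], 0, 0.0],
  [[0, 8, -14], 0, 0.0],
])

```text
time_s: 8.6
position: [470.4, 34.8, 51.2]
orientation: [-0.483, 0.493, 0.516, -0.506]
ft_force: [3.7, -0.2, 4.3]
grip_width: 0.182
```

```bash
python3 go.py; python3 see.py side 150 140 130 110 6 side7
```

```text
t 8.6 pos [470.4  34.8  51.2] yaw 92.65 down-err 1.17 j [-0.005  0.065  1.808  0.     1.248 -1.622] F [ 3.7 -0.2  4.3] Mo [ 0.07 -0.16 -0.01] w 0.182
```

View pics/side7.png

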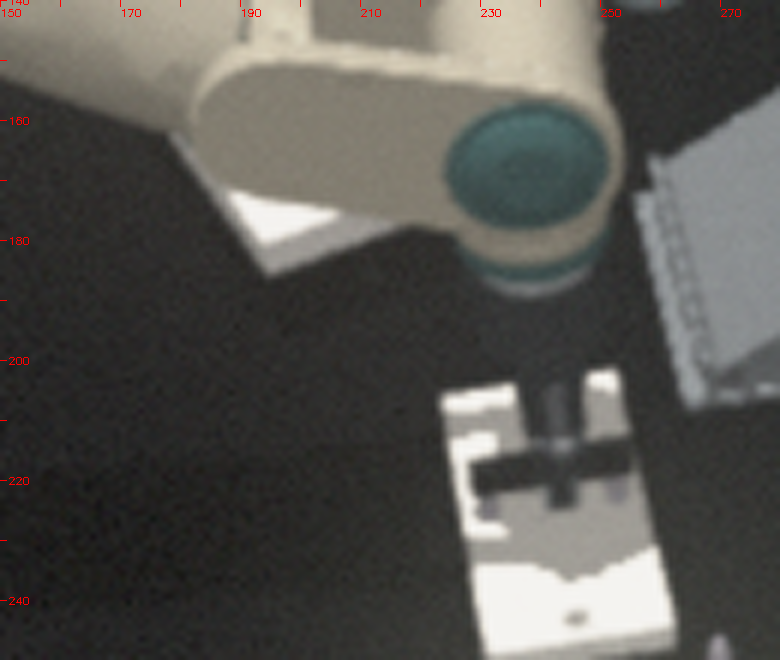

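>>> send_rows([
  [[0, 1, 0], 0, 0.0],
  [[0, 2, 0], 0, 0.0],
  [[0, 3, 0], 0, 0.0],
  [[0, 4, 0], 0, 0.0],
  [[0, 4, 0], 0, 0.0],
  [[0, 4, 0], 0, 0.0],
  [[0, 4, 0], 0, 0.0],
  [[0, 4, 0], 0, 0.0],
])

```text
time_s: 9.32
position: [471.2, 34.8, 50.3]
orientation: [-0.483, 0.494, 0.517, -0.506]
ft_force: [-12.9, 0.2, 27.2]
grip_width: 0.186
```

```bash
cat > tilt.py <<'E'
from rig import *
from h import *
import sys
# fit tilt given TCP-known handle, from side image corners given as crop args
E
python3 go.py; python3 see.py side 210 190 60 65 10 side8
```

```text
t 9.32 pos [471.2  34.8  50.3] yaw 92.67 down-err 1.27 j [-0.005  0.067  1.808  0.     1.245 -1.622] F [-12.9   0.2  27.2] Mo [ 0.02  2.16 -0.  ] w 0.186
```

View pics/side8.png

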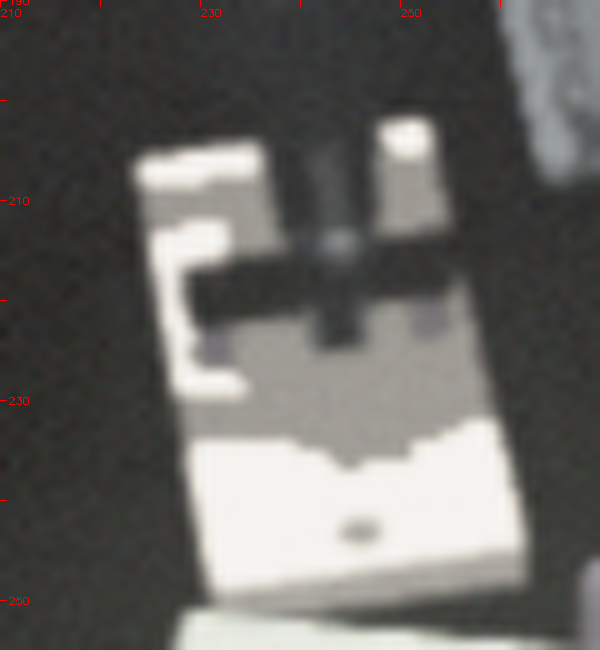

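```bash
cat > tfit.py <<'E'
from rig import *
from h import *
def fit(d,obs,g0,known_z=None):
    F=np.array([[-50,100,-31],[50,100,-31],[50,-100,-31],[-50,-100,-31]],float)
    def G(q): return F@(R.from_euler('z',q[3])*R.from_euler('yx',[-q[4],q[5]])).as_matrix().T+q[:3]
    def f(q): return np.r_[(proj(d,G(q))-obs).ravel(),(q[2]-g0[2])/2*1.0, q[5]/.01]
    r=least_squares(f,[*g0,0,0]); return r.x,r.fun
if __name__=="__main__":
    S=snapshot("side"); obs=(np.array([(135,160),(434,118),(527,548),(210,600)])+.5)/10-.5+[210,190]
    q,fu=fit(S,obs,[471,35,49,.046]); print(q.round(3),np.degrees(q[3:]).round(2),fu.round(2))
E
python3 tfit.py; python3 go.py
```

```text
[4.68407e+02 3.41320e+01 4.91850e+01 3.90000e-02 2.10000e-02 3.00000e-03] [2.25 1.23 0.16] [ 0.68  0.4  -0.57  0.33 -0.33 -0.15  0.22 -0.42  0.09  0.28]
t 9.42 pos [471.1  34.8  50.3] yaw 92.67 down-err 1.26 j [-0.005  0.067  1.808  0.     1.245 -1.622] F [-14.3  -0.6  26.9] Mo [-0.01  2.16 -0.02] w 0.183
```

```bash
python3 go.py 485 -40 170 ; python3 go.py 471 35 110
```

```text
t 9.42 pos [471.1  34.8  50.3] yaw 92.67 down-err 1.26 j [-0.005  0.067  1.808  0.     1.245 -1.622] F [-14.3  -0.6  26.9] Mo [-0.01  2.16 -0.02] w 0.183
shift tool xyz [ -75.5 -119.3  -13. ]
t 9.42 pos [471.1  34.8  50.3] yaw 92.67 down-err 1.26 j [-0.005  0.067  1.808  0.     1.245 -1.622] F [-14.3  -0.6  26.9] Mo [-0.01  2.16 -0.02] w 0.183
shift tool xyz [  0.1 -59.6  -1.2]
```

>>> send_rows([
  [[0, -1, 0], 0, 0.0],
  [[0, -2, 0], 0, 0.0],
  [[0, -8, 0], 0, 0.0],
  [[0, -20, 0], 0, 0.0],
  [[-4, -36, -1], 1, 0.0],
  [[-10, -54, -2], 3, 0.0],
  [[-18, -74, -3], 5, 0.0],
  [[-28, -94, -4], 7, 0.0],
], force=50)

```text
time_s: 10.08
position: [473.6, 7.0, 144.3]
orientation: [-0.514, 0.523, 0.486, -0.475]
ft_force: [0.2, -0.2, -3.9]
grip_width: 0.179
```

```bash
python3 go.py 513 -227 170 74.14
```

```text
t 10.08 pos [473.6   7.  144.3] yaw 85.6 down-err 1.13 j [-0.064 -0.044  1.717  0.002  1.449 -1.558] F [ 0.2 -0.2 -3.9] Mo [-0.    0.04  0.01] w 0.179
shift tool xyz [-230.3  -25.   -57.7]
turn about tool y 11.46 or -168.54
```

>>> send_rows([
  [[-8, -10, -2], 1, 0.0],
  [[-26, -20, -6], 2.5, 0.0],
  [[-54, -25, -13], 4, 0.0],
  [[-86, -25, -21], 6, 0.0],
  [[-120, -25, -30], 8, 0.0],
  [[-154, -25, -38], 9.5, 0.0],
  [[-186, -25, -46], 11, 0.0],
  [[-212, -25, -53], 11.46, 0.0],
])

```text
time_s: 10.75
position: [509.1, -210.8, 168.6]
orientation: [-0.561, 0.568, 0.431, -0.42]
ft_force: [0.1, 1.0, -3.8]
grip_width: 0.174
```

```bash
python3 go.py 513 -227 170 74.14
```

```text
t 10.75 pos [ 509.1 -210.8  168.6] yaw 74.01 down-err 1.01 j [-0.464  0.155  1.46   0.009  1.511 -1.756] F [ 0.1  1.  -3.8] Mo [0.03 0.01 0.04] w 0.174
shift tool xyz [-14.5  -1.3  -8.2]
turn about tool y -0.13 or 179.87
```

>>> send_rows([
  [[-4, -1, -2], 0, 0.0],
  [[-8, -1, -4], 0, 0.0],
  [[-12, -1, -6], -0.1, 0.0],
  [[-14, -1, -8], -0.1, 0.0],
  [[-14.5, -1, -8], -0.1, 0.0],
  [[-14.5, -1, -8], -0.1, 0.0],
  [[-14.5, -1, -8], -0.1, 0.0],
  [[-14.5, -1, -8], -0.1, 0.0],
])

```text
time_s: 11.42
position: [512.9, -226.4, 169.8]
orientation: [-0.561, 0.568, 0.432, -0.421]
ft_force: [0.1, 0.7, -3.8]
grip_width: 0.18
```

```bash
python3 go.py 513 -227 170 74.14; python3 see.py side 205 215 110 110 6 side9;python3 see.py top 290 170 130 130 5 top9
```

```text
t 11.42 pos [ 512.9 -226.4  169.8] yaw 74.16 down-err 1.02 j [-0.486  0.181  1.428  0.009  1.517 -1.78 ] F [ 0.1  0.7 -3.8] Mo [0.01 0.05 0.01] w 0.18
shift tool xyz [-0.6 -0.2 -0.3]
turn about tool y 0.02 or -179.98
```

View pics/side9.png

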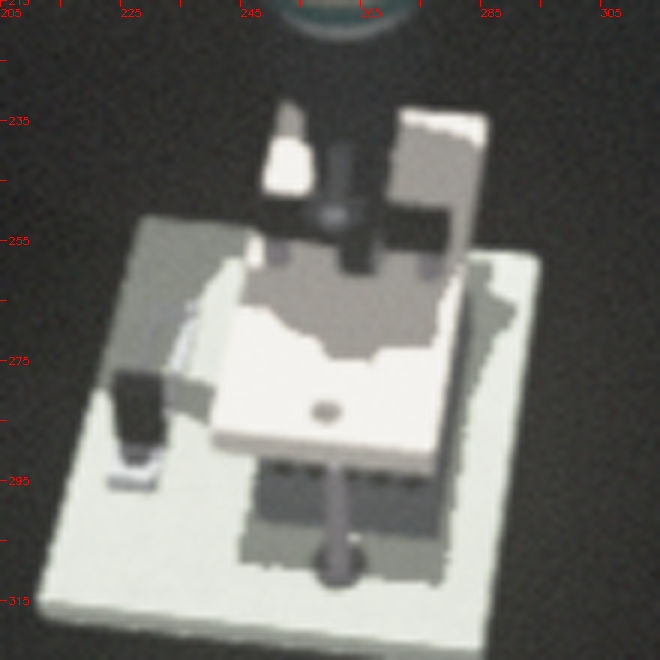

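View pics/top9.png

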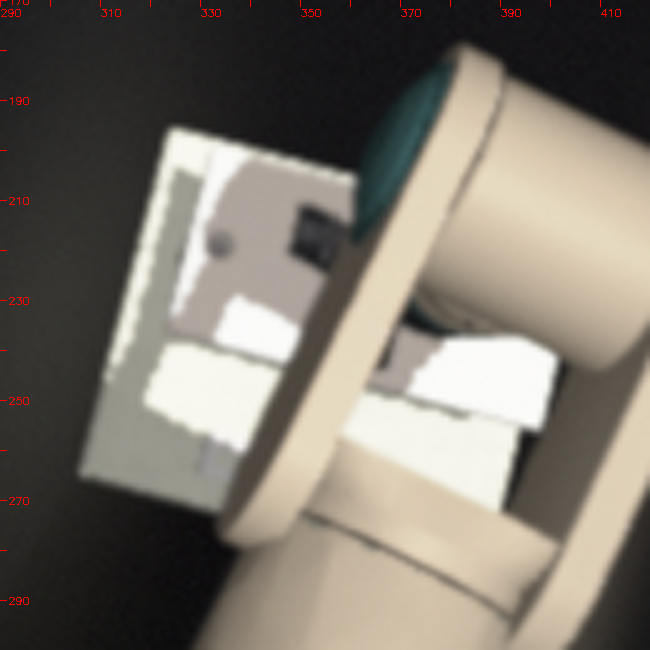

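```bash
cat > al.py <<'E'
from rig import *
from h import *
def align(sideobs,topobs,z,bz=2.):
    T=snapshot("top");S=snapshot("side")
    press={"t":np.array([511.51,-226.90,-.2758]),"s":np.array([514.03,-228.15,-.2785])}
    yaw=-.2768
    def f(q,full=False):
        Rm=(R.from_euler('z',q[2]+yaw)*R.from_euler('yx',[-q[4],q[5]])).as_matrix()
        out=[]
        for d,o,k in((T,topobs,"t"),(S,sideobs,"s")):
            P=np.array([a[0] for a in o],float); uv=np.array([a[1] for a in o],float)
            off=R.from_euler('z',yaw).as_matrix()@np.array([q[0],q[1],0])
            W=P@Rm.T+[press[k][0],press[k][1],z+q[3]]+off
            out.append((proj(d,W)-uv).ravel()/.4)
        return np.r_[tuple(out)+(q[3]/bz,q[4]/.03,q[5]/.01,q[2]/.02)]
    r=least_squares(f,np.zeros(6)); C=np.linalg.inv(r.jac.T@r.jac)
    print("plate rel. press: dx %.2f dy %.2f (press axes) dyaw %.2fdeg dz %.1f pitch %.2f roll %.2f"%(r.x[0],r.x[1],np.degrees(r.x[2]),r.x[3],*np.degrees(r.x[4:])),"sd",np.sqrt(np.diag(C))[:2].round(2)); print((r.fun*.4).round(1)[:-4].reshape(-1,2).tolist())
    return r.x
def P(x,y,zz=-31): return [x,y,zz]
E
cat > al1.py <<'E'
from al import *
s=lambda x,y:((x+.5)/6-.5+205,(y+.5)/6-.5+215)
t=lambda x,y:((x+.5)/5-.5+290,(y+.5)/5-.5+170)
z=169.8-3
align([(P(-50,-100),s(212,432)),(P(50,-100),s(438,455)),(P(50,100),s(488,117)),(P(0,-84),s(326,411))],
 [(P(0,84),t(220,243)),(P(-50,100),t(168,332)),(P(-50,-100),t(541,432))],z)
E
python3 al1.py
```

```text
plate rel. press: dx -3.74 dy 1.25 (press axes) dyaw -0.00deg dz 2.1 pitch 0.49 roll 0.41 sd [0.66 0.53]
[[0.2, 0.6], [-0.0, -0.3], [-0.2, -0.4], [-0.1, -0.2], [-0.4, -0.3], [0.0, 0.4], [0.4, 0.3]]
```

>>> send_rows([
  [[-0.6, 2, -1.5], 0, 0.0],
  [[-1.2, 5, -3.7], 0, 0.0],
  [[-1.2, 8, -3.7], 0, 0.0],
  [[-1.2, 11, -3.7], 0, 0.0],
  [[-1.2, 12, -3.7], 0, 0.0],
  [[-1.2, 12, -3.7], 0, 0.0],
  [[-1.2, 12, -3.7], 0, 0.0],
  [[-1.2, 12, -3.7], 0, 0.0],
])

```text
time_s: 12.28
position: [516.3, -228.9, 158.0]
orientation: [-0.561, 0.568, 0.431, -0.421]
ft_force: [-0.2, -0.2, -3.4]
grip_width: 0.178
```

```bash
python3 go.py ; python3 see.py side 225 220 70 75 8 side10;python3 see.py top 300 180 110 90 7 top10
```

```text
t 12.28 pos [ 516.3 -228.9  158. ] yaw 74.13 down-err 1.03 j [-0.487  0.201  1.43   0.009  1.495 -1.781] F [-0.2 -0.2 -3.4] Mo [ 0.01 -0.   -0.01] w 0.178
```

View pics/side10.png

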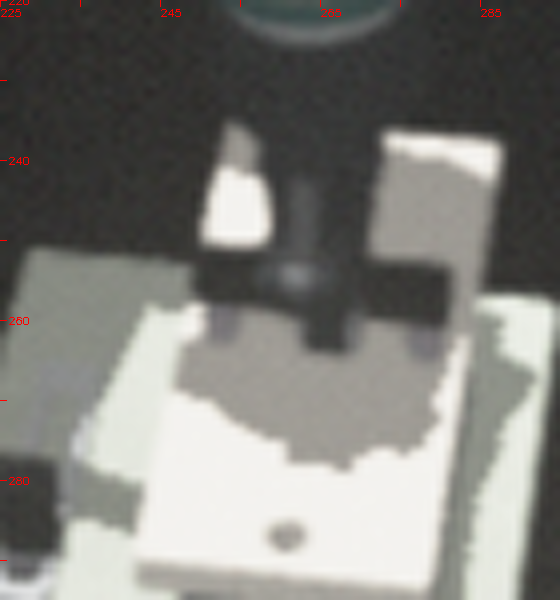

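View pics/top10.png

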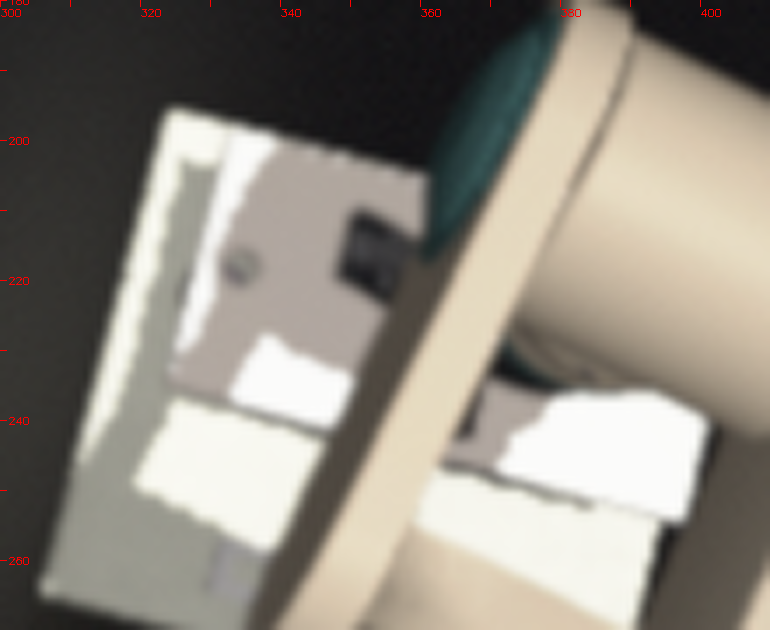

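```bash
cat > al2.py <<'E'
from al import *
s=lambda x,y:((x+.5)/8-.5+225,(y+.5)/8-.5+220)
t=lambda x,y:((x+.5)/7-.5+300,(y+.5)/7-.5+180)
z=158.-3
align([(P(-50,-100),s(138,560)),(P(50,-100),s(430,582)),(P(50,100),s(503,143)),(P(0,-84),s(287,535))],
 [(P(0,84),t(241,266)),(P(-50,100),t(171,378)),(P(-50,-100),t(685,523))],z)
E
python3 al2.py; python3 see.py top 322 205 24 24 25 top10h
```

```text
plate rel. press: dx 0.15 dy -0.08 (press axes) dyaw -0.42deg dz 3.1 pitch 2.02 roll -0.19 sd [0.66 0.54]
[[0.3, -0.1], [-0.4, 0.6], [-0.3, -0.0], [-0.3, -0.1], [0.2, 0.5], [0.2, 0.1], [0.4, -0.1]]
```

View pics/top10h.png

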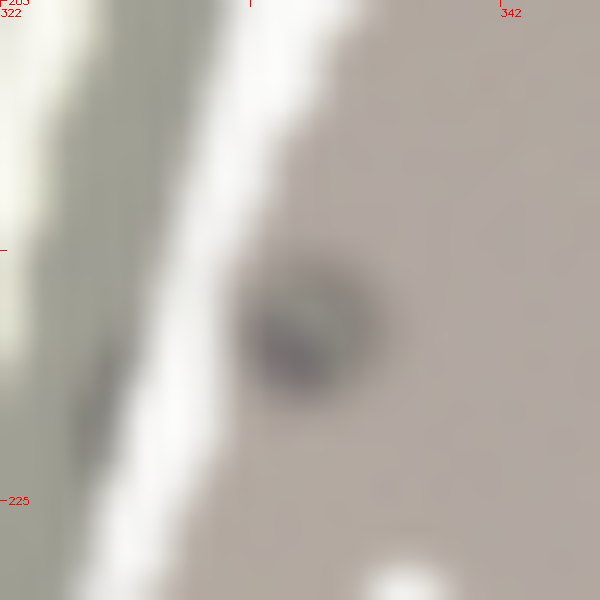

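Fit residuals are under 0.6 px and the offset from the press is under about 0.7 mm. I'll lower straight down in slow steps.

```bash
python3 - <<'E'
from rig import *
from h import *
q=np.array(observe()["orientation"]);M=R.from_quat(q[[1,2,3,0]]).as_matrix();print((M.T@[0,0,-20]).round(2))
E
```

```text
[-0.11 20.    0.34]
```

>>> send_rows([
  [[0, 2, 0], 0, 0.0],
  [[0, 5, 0.1], 0, 0.0],
  [[0, 7, 0.1], 0, 0.0],
  [[0, 9, 0.2], 0, 0.0],
  [[0, 11, 0.2], 0, 0.0],
  [[0, 13, 0.3], 0, 0.0],
  [[0, 14, 0.3], 0, 0.0],
  [[0, 15, 0.3], 0, 0.0],
])

```text
time_s: 13.2
position: [516.2, -228.8, 142.7]
orientation: [-0.561, 0.568, 0.431, -0.421]
ft_force: [0.3, 0.5, -3.5]
grip_width: 0.178
```

```bash
python3 go.py
```

```text
t 13.2 pos [ 516.2 -228.8  142.7] yaw 74.13 down-err 1.02 j [-0.487  0.213  1.447  0.009  1.466 -1.781] F [ 0.3  0.5 -3.5] Mo [-0.05  0.03  0.03] w 0.178
```

>>> send_rows([
  [[0, 1.5, 0], 0, 0.0],
  [[0, 3, 0.1], 0, 0.0],
  [[0, 4.5, 0.1], 0, 0.0],
  [[0, 6, 0.1], 0, 0.0],
  [[0, 8, 0.2], 0, 0.0],
  [[0, 10, 0.2], 0, 0.0],
  [[0, 12, 0.2], 0, 0.0],
  [[0, 13, 0.2], 0, 0.0],
])

```text
time_s: 13.87
position: [516.1, -228.9, 129.4]
orientation: [-0.561, 0.568, 0.431, -0.421]
ft_force: [-1.4, -1.6, -2.9]
grip_width: 0.18
```

```bash
python3 go.py
```

```text
t 13.87 pos [ 516.1 -228.9  129.4] yaw 74.12 down-err 0.99 j [-0.487  0.225  1.461  0.009  1.44  -1.781] F [-1.4 -1.6 -2.9] Mo [-0.53  0.4  -0.07] w 0.18
```

>>> send_rows([
  [[-0.4, 1, 0.2], 0, 0.0],
  [[-0.4, 2.5, 0.3], 0, 0.0],
  [[-0.4, 4, 0.3], 0, 0.0],
  [[-0.4, 5.5, 0.3], 0, 0.0],
  [[-0.4, 7, 0.3], 0, 0.0],
  [[-0.4, 8.5, 0.3], 0, 0.0],
  [[-0.4, 10, 0.4], 0, 0.0],
  [[-0.4, 11, 0.4], 0, 0.0],
])

```text
time_s: 14.53
position: [515.8, -229.1, 118.2]
orientation: [-0.561, 0.568, 0.431, -0.421]
ft_force: [-0.7, -0.4, -3.6]
grip_width: 0.176
```

```bash
python3 go.py; python3 see.py side 225 225 70 85 7 side11
```

```text
t 14.53 pos [ 515.8 -229.1  118.2] yaw 74.12 down-err 1.0 j [-0.487  0.235  1.473  0.009  1.419 -1.782] F [-0.7 -0.4 -3.6] Mo [-0.09 -0.02 -0.03] w 0.176
```

View pics/side11.png

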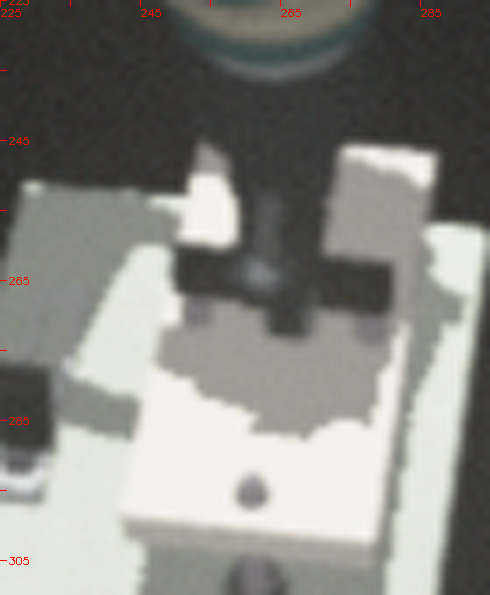

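The near pin shows in its hole at side (261,295) and forces are small. I'll lower further, slower near the seat.

>>> send_rows([
  [[0, 1.5, 0], 0, 0.0],
  [[0, 3.5, 0.1], 0, 0.0],
  [[0, 5.5, 0.1], 0, 0.0],
  [[0, 7.5, 0.1], 0, 0.0],
  [[0, 9, 0.1], 0, 0.0],
  [[0, 10.5, 0.2], 0, 0.0],
  [[0, 11.5, 0.2], 0, 0.0],
  [[0, 12, 0.2], 0, 0.0],
])

```text
time_s: 15.25
position: [515.8, -229.0, 105.9]
orientation: [-0.561, 0.568, 0.431, -0.421]
ft_force: [1.8, 0.2, -3.8]
grip_width: 0.178
```

```bash
python3 go.py
```

```text
t 15.25 pos [ 515.8 -229.   105.9] yaw 74.12 down-err 0.98 j [-0.487  0.247  1.484  0.009  1.395 -1.782] F [ 1.8  0.2 -3.8] Mo [-0.15 -0.02  0.02] w 0.178
```

>>> send_rows([
  [[0, 0.5, 0], 0, 0.0],
  [[0, 1, 0], 0, 0.0],
  [[0, 1.5, 0], 0, 0.0],
  [[0, 2, 0], 0, 0.0],
  [[0, 2.5, 0], 0, 0.0],
  [[0, 2.8, 0], 0, 0.0],
  [[0, 2.8, 0], 0, 0.0],
  [[0, 2.8, 0], 0, 0.0],
])

```text
time_s: 15.92
position: [515.8, -229.1, 103.0]
orientation: [-0.561, 0.568, 0.431, -0.421]
ft_force: [0.3, -0.6, -4.4]
grip_width: 0.178
```

```bash
python3 go.py
```

```text
t 15.92 pos [ 515.8 -229.1  103. ] yaw 74.12 down-err 0.98 j [-0.487  0.251  1.487  0.009  1.39  -1.782] F [ 0.3 -0.6 -4.4] Mo [-0.2  -0.06  0.01] w 0.178
```

No contact yet; lowering a bit more.

>>> send_rows([
  [[0, 0.3, 0], 0, 0.0],
  [[0, 0.6, 0], 0, 0.0],
  [[0, 0.9, 0], 0, 0.0],
  [[0, 1.2, 0], 0, 0.0],
  [[0, 1.5, 0], 0, 0.0],
  [[0, 1.8, 0], 0, 0.0],
  [[0, 2, 0], 0, 0.0],
  [[0, 2, 0], 0, 0.0],
])

```text
time_s: 16.58
position: [516.1, -229.0, 102.5]
orientation: [-0.56, 0.568, 0.431, -0.421]
ft_force: [-5.7, 3.0, 7.2]
grip_width: 0.18
```

```bash
python3 go.py
```

```text
t 16.58 pos [ 516.1 -229.   102.5] yaw 74.13 down-err 1.04 j [-0.487  0.251  1.487  0.009  1.388 -1.782] F [-5.7  3.   7.2] Mo [ 0.3   0.78 -0.15] w 0.18
```

>>> send_rows([
  [[0, 0, 0], 0, 0.0],
  [[0, 0.3, 0], 0, 0.0],
  [[0, 0.6, 0], 0, 0.0],
  [[0, 0.6, 0], 0, 0.0],
  [[0, 0.6, 0], 0, 0.0],
  [[0, 0.6, 0], 0, 0.0],
  [[0, 0.6, 0], 0, 0.0],
  [[0, 0.6, 0], 0, 0.0],
], force=20)

```text
time_s: 17.25
position: [516.2, -229.1, 102.5]
orientation: [-0.56, 0.568, 0.431, -0.421]
ft_force: [-4.9, 1.9, 5.4]
grip_width: 0.179
```

```bash
python3 go.py; python3 see.py side 225 225 70 85 7 side12
```

```text
t 17.25 pos [ 516.2 -229.1  102.5] yaw 74.12 down-err 1.05 j [-0.487  0.251  1.487  0.009  1.387 -1.782] F [-4.9  1.9  5.4] Mo [ 0.04  0.62 -0.12] w 0.179
```

View pics/side12.png

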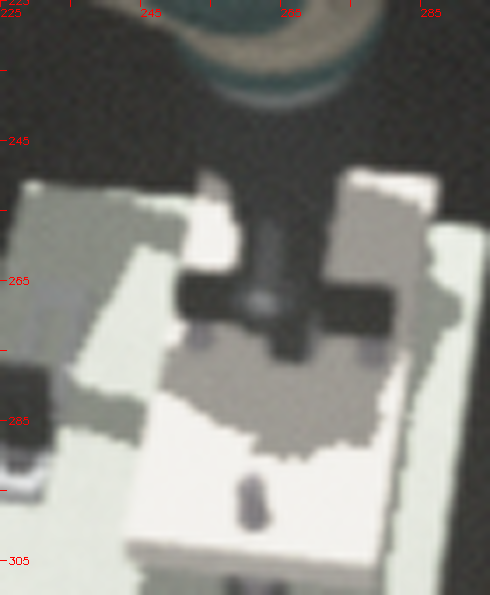

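The pin stands about 7 px (about 30 mm) above the plate, which matches the closed plate. Now I'll let go.

>>> send_rows([
  [[0, 0, 0], 0, 0.2],
  [[0, 0, 0], 0, 0.22],
  [[0, 0, 0], 0, 0.26],
  [[0, 0, 0], 0, 0.32],
  [[0, 0, 0], 0, 0.4],
  [[0, 0, 0], 0, 0.45],
  [[0, 0, 0], 0, 0.45],
  [[0, -2, 0], 0, 0.45],
])

```text
time_s: 17.97
position: [516.0, -229.0, 104.1]
orientation: [-0.561, 0.568, 0.431, -0.421]
ft_force: [-0.4, -0.4, -0.1]
grip_width: 0.455
```

>>> send_rows([
  [[0, -5, 0], 0, 0.45],
  [[0, -12, 0], 0, 0.45],
  [[0, -22, 0], 0, 0.45],
  [[0, -35, 0], 0, 0.45],
  [[0, -50, 0], 0, 0.45],
  [[0, -66, 0], 0, 0.45],
  [[0, -80, 0], 0, 0.45],
  [[0, -90, 0], 0, 0.45],
])

```text
time_s: 18.63
position: [514.8, -229.3, 197.0]
orientation: [-0.56, 0.569, 0.432, -0.421]
ft_force: [-0.2, 0.1, 0.0]
grip_width: 0.447
```

```bash
python3 - <<'E'
from h import *
A=R.from_euler('z',-.2768).as_matrix()
for P in([-107,-60,60],[-107,-25,51],[-107,25,51]): print(P,(A@P+[512.9,-227.5,0]).round(1))
E
python3 go.py 401 -290 160 74.14; python3 see.py side 205 225 100 100 6 side13
```

```text
[-107, -60, 60] [ 393.6 -256.    60. ]
[-107, -25, 51] [ 403.1 -222.3   51. ]
[-107, 25, 51] [ 416.8 -174.2   51. ]
t 18.63 pos [ 514.8 -229.3  197. ] yaw 74.13 down-err 1.17 j [-0.488  0.17   1.386  0.009  1.567 -1.782] F [-0.2  0.1  0. ] Mo [ 0.   -0.04  0.02] w 0.447
shift tool xyz [-89.7  34.7  93.6]
turn about tool y -0.01 or 179.99
```

View pics/side13.png

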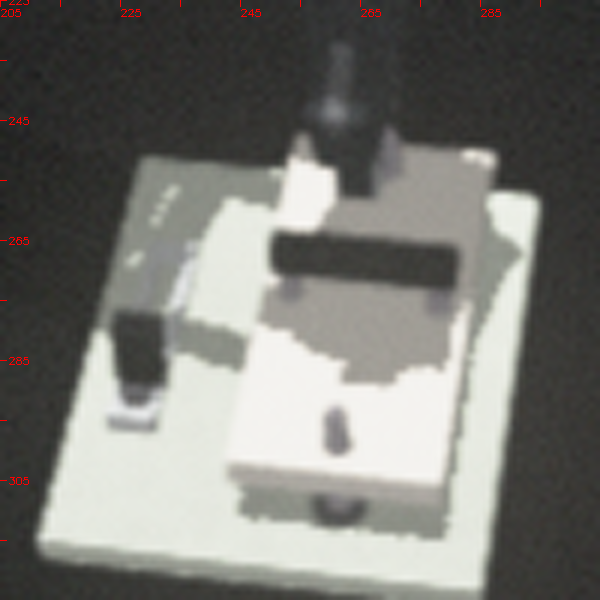

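The plate is released and lying closed: bar at side (265,268), near pin through at (261,295). Next is the slide, at side (228,283). I'll close the jaws and go to its −y side.

```bash
python3 go.py 389 -268 130 74.14
```

```text
t 18.68 pos [ 515.4 -229.6  198.7] yaw 74.12 down-err 1.31 j [-0.488  0.169  1.384  0.009  1.568 -1.782] F [ 0.3 -0.4  2.2] Mo [-0.02  0.03 -0.  ] w 0.448
shift tool xyz [-71.8  65.9 112.5]
turn about tool y -0.02 or 179.98
```

>>> send_rows([
  [[-8, 0, 14], 0, 0.3],
  [[-20, 0, 34], 0, 0.1],
  [[-34, 0, 56], 0, 0.0],
  [[-50, 10, 80], 0, 0.0],
  [[-62, 22, 98], 0, 0.0],
  [[-70, 38, 108], 0, 0.0],
  [[-72, 54, 112], 0, 0.0],
  [[-72, 66, 112.5], 0, 0.0],
])

```text
time_s: 19.35
position: [387.6, -268.3, 128.6]
orientation: [-0.559, 0.57, 0.431, -0.42]
ft_force: [0.5, -0.8, 0.1]
grip_width: -0.004
```

```bash
python3 go.py 389 -268 60 74.14
```

```text
t 19.35 pos [ 387.6 -268.3  128.6] yaw 74.04 down-err 1.25 j [-0.691 -0.035  1.741  0.013  1.418 -1.985] F [ 0.5 -0.8  0.1] Mo [ 0.01  0.04 -0.02] w -0.004
shift tool xyz [ 0.4 68.6  0.2]
turn about tool y -0.1 or 179.9
```

>>> send_rows([
  [[0, 6, 0], 0, 0.0],
  [[0, 16, 0], 0, 0.0],
  [[0, 28, 0], 0, 0.0],
  [[0, 40, 0], 0, 0.0],
  [[0, 51, 0], 0, 0.0],
  [[0, 60, 0], 0, 0.0],
  [[0, 66, 0], 0, 0.0],
  [[0, 68.6, 0.2], 0, 0.0],
])

```text
time_s: 20.02
position: [388.8, -268.1, 59.1]
orientation: [-0.56, 0.569, 0.431, -0.42]
ft_force: [-0.1, -0.1, -0.0]
grip_width: 0.001
```

```bash
python3 go.py 409.6 -199 60 74.14; python3 see.py side 205 225 100 100 6 side14
```

```text
t 20.02 pos [ 388.8 -268.1   59.1] yaw 74.05 down-err 1.2 j [-0.689  0.057  1.799  0.013  1.269 -1.985] F [-0.1 -0.1 -0. ] Mo [ 0.02 -0.02  0.02] w 0.001
shift tool xyz [72.2 -0.6 -1. ]
turn about tool y -0.09 or 179.91
```

View pics/side14.png

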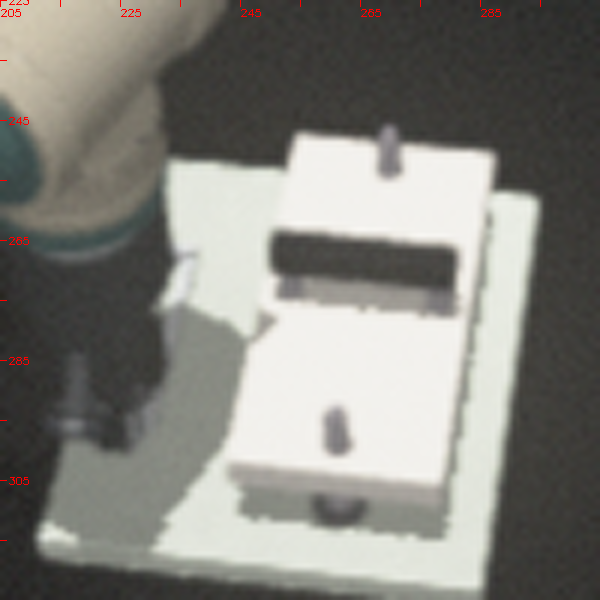

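Both pins stand through the plate, at side (270,250) and (261,296), and the fingers are down beside the slide grip. Now I'll push along tool +x.

>>> send_rows([
  [[4, 0, 0], 0, 0.0],
  [[10, 0, 0], 0, 0.0],
  [[16, 0, -0.3], 0, 0.0],
  [[22, 0, -0.3], 0, 0.0],
  [[28, 0, -0.5], 0, 0.0],
  [[34, 0, -0.5], 0, 0.0],
  [[40, 0, -0.5], 0, 0.0],
  [[46, 0, -0.7], 0, 0.0],
])

```text
time_s: 20.73
position: [402.2, -223.9, 59.7]
orientation: [-0.56, 0.57, 0.431, -0.42]
ft_force: [-2.9, -4.0, 2.7]
grip_width: -0.001
```

```bash
python3 go.py 409.6 -199 59 74.14
```

```text
t 20.73 pos [ 402.2 -223.9   59.7] yaw 74.05 down-err 1.2 j [-0.594  0.021  1.834  0.011  1.268 -1.889] F [-2.9 -4.   2.7] Mo [-0.5   0.41  0.04] w -0.001
shift tool xyz [26.   0.8 -0.3]
turn about tool y -0.09 or 179.91
```

>>> send_rows([
  [[4, 0, 0], 0, 0.0],
  [[8, 0, 0], 0, 0.0],
  [[12, 0, 0], 0, 0.0],
  [[16, 0, 0], 0, 0.0],
  [[19, 0, 0], 0, 0.0],
  [[22, 0, 0], 0, 0.0],
  [[24, 0, 0], 0, 0.0],
  [[24, 0, 0], 0, 0.0],
])

```text
time_s: 21.4
position: [408.8, -200.8, 59.7]
orientation: [-0.559, 0.57, 0.431, -0.42]
ft_force: [-2.0, -5.6, -0.6]
grip_width: -0.004
```

```bash
python3 go.py 409.6 -199 59 74.14;  python3 see.py side 205 225 100 100 6 side15
```

```text
t 21.4 pos [ 408.8 -200.8   59.7] yaw 74.05 down-err 1.2 j [-0.542  0.007  1.848  0.009  1.267 -1.837] F [-2.  -5.6 -0.6] Mo [-0.79  0.3  -0.01] w -0.004
shift tool xyz [ 1.9  0.7 -0.3]
turn about tool y -0.09 or 179.91
```

View pics/side15.png

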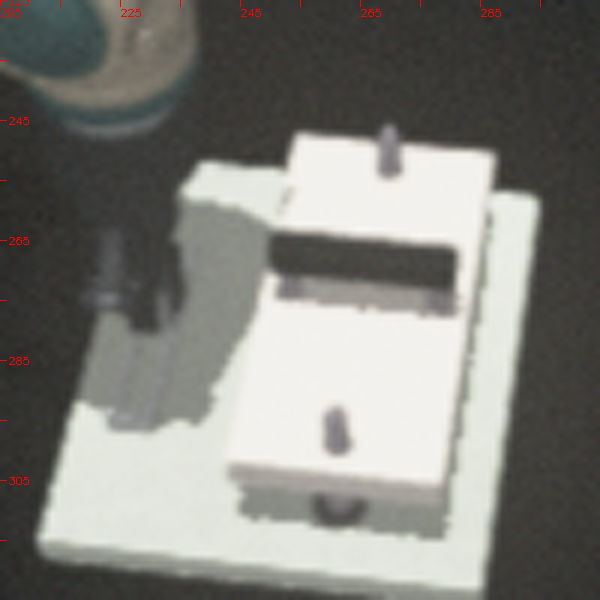

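>>> send_rows([
  [[1, 0, 0], 0, 0.0],
  [[2, 0, 0], 0, 0.0],
  [[3, 0, 0], 0, 0.0],
  [[4, 0, 0], 0, 0.0],
  [[5, 0, 0], 0, 0.0],
  [[5, 0, 0], 0, 0.0],
  [[5, 0, 0], 0, 0.0],
  [[5, 0, 0], 0, 0.0],
])

```text
time_s: 22.12
position: [410.1, -196.4, 59.7]
orientation: [-0.559, 0.57, 0.431, -0.421]
ft_force: [-2.8, -5.8, -0.0]
grip_width: -0.003
```

```bash
python3 go.py 409.6 -199 59 74.14
```

```text
t 22.12 pos [ 410.1 -196.4   59.7] yaw 74.03 down-err 1.2 j [-0.532  0.005  1.851  0.008  1.267 -1.826] F [-2.8 -5.8 -0. ] Mo [-0.86  0.29 -0.05] w -0.003
shift tool xyz [-2.7  0.7 -0.2]
turn about tool y -0.11 or 179.89
```

>>> send_rows([
  [[0.7, 0, 0], 0, 0.0],
  [[1.4, 0, 0], 0, 0.0],
  [[2.1, 0, 0], 0, 0.0],
  [[2.8, 0, 0], 0, 0.0],
  [[3.5, 0, 0], 0, 0.0],
  [[4, 0, 0], 0, 0.0],
  [[4, 0, 0], 0, 0.0],
  [[4, 0, 0], 0, 0.0],
])

```text
time_s: 22.78
position: [410.5, -195.0, 59.8]
orientation: [-0.558, 0.572, 0.429, -0.422]
ft_force: [-5.6, -17.7, -2.7]
grip_width: -0.004
```

```bash
python3 go.py 409.6 -199 59 74.14
```

```text
t 22.78 pos [ 410.5 -195.    59.8] yaw 73.97 down-err 1.23 j [-0.526  0.003  1.852  0.002  1.265 -1.817] F [ -5.6 -17.7  -2.7] Mo [-2.63  0.92 -0.02] w -0.004
shift tool xyz [-4.   0.9 -0.3]
turn about tool y -0.17 or 179.83
```

The force jumped to 18 N while the tool moved only 1.5 of 4 mm, so it is at the stop. I'll hold there a moment.

>>> send_rows([
  [[1, 0, 0], 0, 0.0],
  [[1.5, 0, 0], 0, 0.0],
  [[1.5, 0, 0], 0, 0.0],
  [[1.5, 0, 0], 0, 0.0],
  [[1.5, 0, 0], 0, 0.0],
  [[1.5, 0, 0], 0, 0.0],
  [[1.5, 0, 0], 0, 0.0],
  [[1.5, 0, 0], 0, 0.0],
])

```text
time_s: 23.45
position: [410.4, -195.3, 59.9]
orientation: [-0.557, 0.573, 0.427, -0.423]
ft_force: [-4.0, -12.8, -1.0]
grip_width: -0.003
```

```bash
python3 go.py 389 -268 60;  python3 see.py side 205 225 100 100 6 side16
```

```text
t 23.45 pos [ 410.4 -195.3   59.9] yaw 73.92 down-err 1.29 j [-0.524  0.002  1.853 -0.002  1.264 -1.814] F [ -4.  -12.8  -1. ] Mo [-1.93  0.68 -0.03] w -0.003
shift tool xyz [-75.8   0.5   0.4]
```

View pics/side16.png

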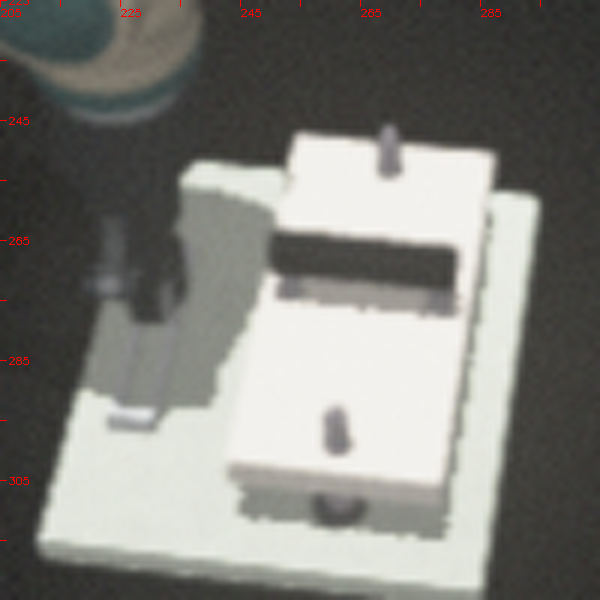

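The slide stayed at the stop for over 0.7 s, and still shows 13 N. I'll back off the way I came so it springs home.

>>> send_rows([
  [[-6, 0, 0], 0, 0.0],
  [[-16, 0, 0], 0, 0.0],
  [[-28, 0, 0], 0, 0.0],
  [[-40, 0, 0], 0, 0.0],
  [[-52, 0, 0], 0, 0.0],
  [[-64, 0, 0], 0, 0.0],
  [[-73, 0, 0], 0, 0.0],
  [[-76, 0, 0], 0, 0.0],
])

```text
time_s: 24.17
position: [389.1, -269.3, 60.6]
orientation: [-0.558, 0.573, 0.427, -0.422]
ft_force: [0.4, -0.3, 0.4]
grip_width: 0.002
```

>>> send_rows([
  [[0, -6, 0], 0, 0.0],
  [[0, -18, 0], 0, 0.0],
  [[0, -34, 0], 0, 0.0],
  [[0, -54, 0], 0, 0.0],
  [[0, -76, 0], 0, 0.0],
  [[0, -100, 4], 0, 0.0],
  [[0, -120, 10], 0, 0.0],
  [[0, -130, 15], 0, 0.0],
])

```text
time_s: 24.83
position: [372.9, -263.4, 193.5]
orientation: [-0.556, 0.574, 0.428, -0.422]
ft_force: [0.3, -0.3, -0.0]
grip_width: -0.001
```

```bash
python3 go.py 340 -330 190; python3 see.py side 205 225 100 100 6 side17; python3 see.py top 290 180 120 115 5 top17
```

```text
t 24.83 pos [ 372.9 -263.4  193.5] yaw 73.9 down-err 1.54 j [-0.697 -0.138  1.705  0.002  1.548 -1.987] F [ 0.3 -0.3 -0. ] Mo [-0.03  0.02 -0.03] w -0.001
shift tool xyz [-73.1   3.8  13.2]
```

View pics/side17.png

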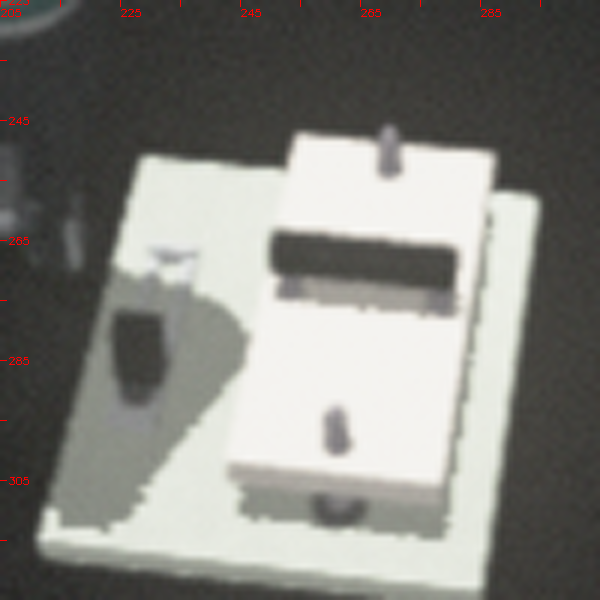

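View pics/top17.png

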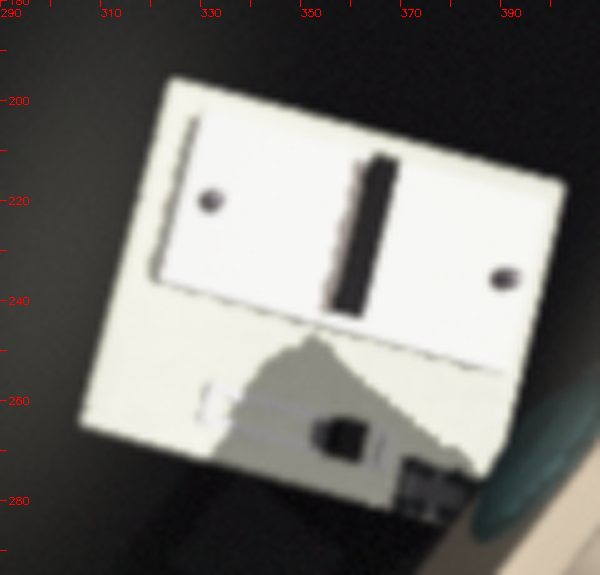

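The slide grip is back at side (228,283), as at the start. The plate lies square on both pins. I'll check its flatness with numbers and look at the bystanders once before handing in.

```bash
cat > al3.py <<'E'
from al import *
s=lambda x,y:((x+.5)/6-.5+205,(y+.5)/6-.5+225)
t=lambda x,y:((x+.5)/5-.5+290,(y+.5)/5-.5+180)
align([(P(-50,-100),s(228,466)),(P(50,-100),s(446,488)),(P(50,100),s(496,152)),(P(-50,100),s(297,133))],
 [(P(-50,100),t(155,281)),(P(50,100),t(200,108)),(P(-50,-100),t(503,373))],101,20)
E
python3 al3.py; python3 - <<'E'
from rig import *
import cv2
for n in("side","top"): cv2.imwrite(f"pics/{n}_end.png",snapshot(n)["pixels"][:,:,::-1])
E
```

```text
plate rel. press: dx 0.54 dy 1.46 (press axes) dyaw 0.03deg dz -1.9 pitch 0.19 roll 0.86 sd [0.66 0.58]
[[0.2, -0.0], [-0.1, 0.2], [0.1, 0.1], [0.2, -0.3], [-0.1, -0.2], [-0.1, 0.2], [0.3, 0.3]]
```

View pics/top_end.png

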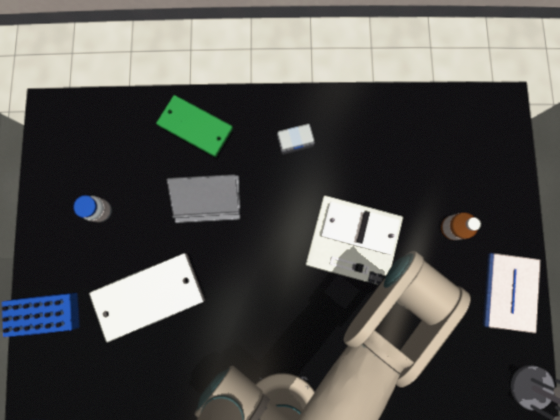

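The final top view shows the jar (92,208), bottle (462,226) and tip box (296,138) unmoved. The plate is closed, the slide is home and the arm is clear.

```bash
python3 - <<'E'
from rig import *
print(finish_job())
E
```

```text
the job is handed in; nothing more can be done
None
```

The plate is closed on the press, the slide has been pushed to its stop and has sprung back home, and the job is handed in at about 25 s; no verdict was reported.

**Plate:** I gripped the bar and lifted the plate off the rest. The tool can only point straight down, so the plate stayed tilted in the grip. I levelled it by pivoting its lower edge on free bench. The first try at this jammed on friction at about 20 N; the second worked. I then lowered it over both pins in slow steps, without a drop, until it touched the seat at the expected height, and let go.

**Slide:** I pushed it until the force jumped to 18 N at the stop, held it there for over 0.7 s, and backed off.

**Last checks:**
- Both pins stand through the plate.
- The image fit puts the plate within about 1.5 mm and 1° of its seated pose. That includes an 0.9° roll and a height 1.9 mm low, which I took as measurement noise.
- The slide grip is back at its starting pixel.
- The jar, bottle and tip box look unmoved, and the arm touches nothing.
- The tool ended about 1.5° off vertical because of the contact on the bench, with no effect that I could see.

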